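# Clamp the seismometer foot in the bench fixture

## Task

Clamp the silver seismometer foot that stands on the bench fixture, ready for its red cap to be tightened: with the outside of a finger push the steel clamp strap round until it lies squarely over the foot's flange, and only then press the orange cam lever all the way down with the fingertips. Just push, do not take the strap or the lever between the fingers, and leave the foot and the other loose things where they stand.

Things in the scene. Friction and masses are not known exactly. Their poses are not given: they have to be found in the camera images.
- fixture: dark blue-grey aluminium plate fixed to the bench, 150 (x) by 240 (y) by 12 mm; origin under its centre, z up; yaw within 43 degrees. In its frame: clamp stud at (0, -35) mm, foot at (0, 65) mm, two 8 mm dowels, 16 mm tall, touching the foot's flange on its +y side; strap stop pin (8 mm across, 26 mm tall) at (16.5, 11) mm.
- stud (a point): axis of the upright stud on which strap and lever swing together, at the plate's top face (12 mm above the bench); its axes are the fixture's
- strap_swing (a joint): swing of the strap (with stud and lever) about the stud, rad. 0: along the fixture's +y, squarely over the foot's flange and against the stop pin, the end of its travel. Positive: open, anticlockwise from above, towards the fixture's -x (0.9 to 1.8 at the start, free to 2.0). Stiff by friction (about 2.5 N at 50 mm from the stud), stays where it is left.
- clamp_strap: bright steel bar, 24 mm wide, 10 thick, from 52 mm behind the stud (tail; heel screw head 5 mm above the bar) to 83 mm in front (nose, 18 mm wide, toe 2 mm down). With the lever up its underside is 28 and its top 38 mm above the bench. Origin on its underside, 40 mm behind the stud; y to the nose, z up. Pressing the lever rocks the nose down onto the flange.
- strap_side (a point): centre of the bar's thickness and width, 52 mm from the stud towards the nose: the bar's two pushing faces lie 12 mm either side of it along its x; axes as the strap's (x across, y to the nose, z up). Height 33 mm. A finger pushing there stays clear of the foot's flange.
- strap_nose (a point): centre of the nose's end face, 83 mm from the stud, 33 mm above the bench
- cam_lever (a joint): cam lever, rad. 0: raised, 65 degrees above level, leaning back over the strap's tail; grows as it is pressed; 1.1: fully down on its stop, 2 degrees above level, along the tail. Starts at 0 to 0.2. Stiff by friction: 5 to 8 N at the orange grip; stays where it is left. At 1.1 it clamps the foot firmly (about 20 N) if the strap is over the flange.
- cam_pin (a point): the lever's pivot, above the stud, 49.5 mm above the bench; x is the pivot axis, -y points along the lever to its tip, z is square to its upper face (as of the lever, turning with it)
- lever_pad (a point): on the upper face of the orange grip, 70 mm along the lever from the pivot: the place to press. The grip is 20 mm wide, 12 mm thick and runs from 35 to 97 mm from the pivot; axes as cam_pin. Press it over and down along its arc about the pin, away from the foot.
- foot: silver aluminium seismometer foot: flange 60 mm across and 10 mm thick, cone 28 mm across above it, 10 mm threaded steel stem, 52 mm tall, 160 g; stands loose on the plate; origin under its centre, z up. The strap's toe bears on its flange 4 to 13 mm in from the edge on the side of the stud.
- spare_foot: another such silver foot, loose on the bench beside the plate (robot side); origin under its centre. To be left alone.
- red_cap: red anodized knurled cap, 28 mm across, 17 mm tall, loose on the plate near the lever's end; origin under its centre. To be left alone.
- magnet: black ceramic block magnet, 40 by 20 by 10 mm, loose on the plate beyond the strap; origin under its centre. To be left alone.
- hex_key: dark steel hex key, 6 mm thick, 100 by 32 mm, lying loose on the bench. To be left alone.
- bubble_level: round bubble level, 44 mm across, 11 mm tall, loose on the bench. To be left alone.
- screwdriver: screwdriver, 200 mm long, lying loose on the bench. To be left alone.
- screw_tray: blue tray of screws and washers, 110 by 80 by 25 mm, loose on the bench. To be left alone.
There are look-alikes about, which are no part of the job. What is shaped like the foot but green is not meant.

How it is judged:
By the outcome, as a careful person would: the job done as asked, in the order asked, and still so for the second after the job is handed in, with the robot touching nothing.
It also fails if it takes over 48 s, if anything falls off the work surface, if the arm or the gripper's body presses on something with over 40 N, if the wrist force passes 120 N, or if a joint passes its speed limit or range.

## Robot

A 6-joint arm with a two-finger parallel gripper is mounted at the origin on the work surface. World frame = base frame: x ahead of the robot, y to its left, z up, the work surface at z = 0. Lengths are in mm, angles in rad, forces in N, time in s.
With the tool pointing down it reaches from about 400 to 925 mm from the base axis. Payload 12.5 kg.
Tool frame: the origin (TCP) lies at the very end of the fingers, on their centre line; the grasp point (between the pads) lies env.grip_point_offset behind it (env.grip_point_offset is the distance from the TCP to the grasp point, in mm); y points along the fingers, z is the direction in which the jaws open and shut, and the axes are right-handed (so a half turn about y gives the same grasp; the last joint's range is limited). The gripper opens to 95 mm and grips with 3 to 60 N. Pads are 20 mm wide; open, the fingers measure 119 mm over their backs; the gripper's body (75 mm by 180 mm) begins 59 mm behind the grasp point.
Start: joints at [-1.361, 0.491, 1.559, -0, 1.092, -0.106], TCP at [194.134, -594.106, 186.361] pointing down, gripper open.
Joint ranges: [-3.1, 3.1], [-0.84, 2.19], [0.05, 2.79], [-1.13, 4.28], [0.06, 2.93], [-2.69, 2.69]. Speed limits (rad/s): [2.22, 2.22, 2.79, 3.14, 3.14, 3.14].

## Interface

Orientations are given as [roll, pitch, yaw] about the fixed x, y, z axes, in that order (R = Rz(yaw) Ry(pitch) Rx(roll)).
In Python, from cell import readout, read_camera, env, nets gives the robot as it stands.
- The arm moves only by the tool apply_moves, never from a script. Its argument "increments" is a list of rows, each a list of 3 entries, a list of its own where there are three numbers: the shift along the tool's x, y, z in cm, then the turn, a rotation vector about the tool's x, y, z in degrees, then the finger opening in cm, from 0 to 9.51. A call has exactly 5 rows; each row shifts and turns the pose as measured when the row begins, along the tool's axes as they then stand; what a row does not reach is not made up. A row lasts 1/8 s, in which the tool goes at most 62.5 mm and 10.7 degrees, less where a joint would pass 70% of its speed; a pose out of reach is approached as far as the arm can. A call with a gripper value outside its range is refused whole. The fingers move at their own pace and stop on an object; the grip force is fixed at half the most. Time passes only in rows, so rows that do not move let the fingers close, or fill a call up. It gives the time, the measured TCP pose, the force and the opening at its end, in the units of the state.
- readout.state(): the state, without advancing time (a new reading comes with each control period).
- read_camera(name): name is "scene" or "top"; returns a dict with "img" (400x640x3 uint8, red, green, blue), "vfov" (degrees; the focal length in pixels is half the picture's height over the tangent of half this angle, whatever the lens; pixels are square), "cx", "cy" (the principal point, pixels), "distortion" ([k1, k2, p1, p2, k3] as OpenCV has them; the pictures are not rectified), "rvec" (rotation vector, rad) and "tvec" (3), from world to camera coordinates, as OpenCV has them. Camera axes: x right, y down, z forward; pixel columns grow to the right and rows downward; lengths in mm; the calibration is good to about 2 mm. A picture is of the moment at which its call begins. There is no depth.
- env.job_done(): hands the job in, once; it reports no verdict.
Trained networks look in a picture, given as the dict that the camera call returned (one of the last four; its "shot" number tells which), for a name from the list of things; names that differ only in an ending like _2 or _b are one class to them, and where a whole thing is asked for, a point or a joint stands for the part that bears it (a point fixed in the world has none). Each returns a list of dicts, best first, with "confidence" (0 to 1); they miss things now and then, are a little off and sometimes report something else, mostly with a low value. They report only what shows in the picture. A call takes as long as a camera call. They do not tell look-alikes from the thing itself.
- nets.look_for(picture, thing): "point" ([x, y, z] in mm, in the coordinates of the camera as it stood for that picture, good to about 4 mm: the middle of the surface that is visible of it).
- nets.mark_of(picture, thing): "point" ([x, y, z] in mm, in the coordinates of the camera as it stood for that picture, good to about 4 mm: a listed point, or the origin of a listed thing).
The state is a dict: "t": time; "joints": joint angles; "qvel": joint speeds; "tau": joint torques, N m; "eef_pos": TCP position; "tcp_rot": TCP orientation; "ft_force": force on the tool from outside, world axes, zero at the start; "moment": the same for the moment, N m; "opening": opening from 0.0 (shut) to 1.0 (fully open).
Only numpy, scipy, OpenCV 4.12 (cv2) and the standard library are available. Lean on these libraries where they do the work, as an engineer would, in place of code of your own. Each camera call takes 0.05 s, during which the arm holds its last target. There are 200 camera calls.

## Working session

There is one attempt and no reset: what is moved stays moved. The work goes in short steps, Python scripts to look and compute and a tool call to move; the robot and the scene stay as the last step left them, time stands still between calls to the robot, and variables do not carry over. Pictures are saved under pics/ and viewed, about 8 in all and at most 12, crops included, and the job is handed in when it is done.

Besides the shell and the picture viewer there is one more tool, called after "Call:" in YAML: its name, and indented under it one key for each argument. apply_moves: Moves the arm, as the interface text tells. Its arguments: {"type":"object","properties":{"increments":{"type":"array"}},"required":["increments"]}

```bash
mkdir -p pics; cat > h.py <<'E'
from cell import readout, read_camera, env, nets
import numpy as np, cv2
from scipy.spatial.transform import Rotation as Rn
def cam(n):
    p=read_camera(n); f=200/np.tan(np.radians(p["vfov"])/2)
    p["K"]=np.array([[f,0,p["cx"]],[0,f,p["cy"]],[0,0,1.]]); p["R"]=cv2.Rodrigues(np.array(p["rvec"],float))[0]; p["t"]=np.array(p["tvec"],float).ravel(); return p
def w(p,c): return p["R"].T@(np.array(c)-p["t"])
def px(p,X): return cv2.projectPoints(np.array(X,float).reshape(-1,1,3),np.array(p["rvec"],float),p["t"],p["K"],np.array(p["distortion"],float))[0].reshape(-1,2)
def ray(p,u,z):
    n=cv2.undistortPoints(np.array(u,float).reshape(-1,1,2),p["K"],np.array(p["distortion"],float)).reshape(-1,2)
    out=[]
    for a in n:
        d=p["R"].T@np.r_[a,1]; o=-p["R"].T@p["t"]; out.append(o+d*(z-o[2])/d[2])
    return np.array(out)
def save(p,n): cv2.imwrite("pics/"+n,p["img"][:,:,::-1])
E
python3 - <<'E'
from h import *
s=readout.state(); print({k:np.round(v,3) for k,v in s.items()}, env.grip_point_offset)
for c in ("scene","top"):
    p=cam(c); save(p,c+"1.png"); print(c,"cam at",(-p["R"].T@p["t"]).round())
    for th in ["fixture","stud","strap_side","strap_nose","clamp_strap","cam_pin","lever_pad","foot","red_cap","magnet"]:
        for r in nets.mark_of(p,th)[:3]:
            X=w(p,r["point"]); print(th,round(r["confidence"],2),X.round(),px(p,X).round()[0])
E
```

```text
{'t': np.float64(0.0), 'joints': array([-1.361,  0.492,  1.559,  0.   ,  1.092, -0.106]), 'qvel': array([-0.001, -0.   , -0.001, -0.002,  0.   ,  0.001]), 'tau': array([ 1.0000e-03, -6.1264e+01, -2.5818e+01,  6.9000e-02,  4.8000e-02,
       -0.0000e+00]), 'eef_pos': array([ 194.082, -593.819,  185.758]), 'tcp_rot': array([-1.572,  0.   , -2.826]), 'ft_force': array([0.372, 0.171, 0.301]), 'moment': array([ 0.003, -0.018, -0.022]), 'opening': np.float64(1.001)} 18.8
scene cam at [1305.  313.  695.]
fixture 0.82 [575. -43.  -4.] [313. 226.]
stud 0.67 [598. -70.  16.] [300. 223.]
strap_side 0.72 [ 553. -103.   31.] [297. 207.]
strap_nose 0.26 [625. -54. 114.] [300. 202.]
clamp_strap 0.43 [633. -49.  28.] [301. 229.]
cam_pin 0.69 [598. -66.  52.] [301. 213.]
lever_pad 0.62 [625. -51. 115.] [301. 201.]
foot 0.73 [531.   9.  12.] [335. 217.]
foot 0.56 [548. 171.  -1.] [388. 240.]
foot 0.49 [413. 150.  -1.] [393. 210.]
red_cap 0.44 [672. -77.  13.] [285. 239.]
red_cap 0.22 [ 553. -100.   29.] [298. 208.]
magnet 0.66 [605.   2.  15.] [323. 231.]
top cam at [ 327.   18. 1204.]
fixture 0.73 [574. -40.   2.] [327. 208.]
fixture 0.31 [ 521. -109.   31.] [357. 223.]
stud 0.74 [599. -71.  13.] [337. 196.]
stud 0.64 [622. -55. 112.] [331. 178.]
strap_side 0.71 [552. -97.  33.] [351. 211.]
strap_nose 0.95 [ 518. -109.   31.] [358. 224.]
strap_nose 0.49 [673. -82.  10.] [338. 168.]
strap_nose 0.4 [496. 363.   2.] [171. 259.]
clamp_strap 0.59 [499. 360.   7.] [171. 257.]
clamp_strap 0.54 [631. -48.  31.] [327. 183.]
cam_pin 0.63 [597. -70.  50.] [338. 193.]
lever_pad 0.72 [600. -69.  50.] [337. 192.]
lever_pad 0.57 [620. -58. 114.] [333. 178.]
foot 0.9 [409. 151.   4.] [259. 282.]
foot 0.79 [546. 170.  -3.] [246. 230.]
foot 0.58 [537.   3.  12.] [312. 224.]
red_cap 0.54 [670. -77.   8.] [336. 170.]
magnet 0.42 [607.   8.  10.] [306. 197.]
magnet 0.23 [634. -47.  29.] [327. 182.]
```

```bash
python3 - <<'E'
import cv2,numpy as np
a=cv2.imread("pics/scene1.png")[120:320,180:460]; b=cv2.imread("pics/top1.png")[100:320,150:450]
cv2.imwrite("pics/a.png",cv2.resize(a,(800,571),interpolation=3));cv2.imwrite("pics/b.png",cv2.resize(b,(800,587),interpolation=3))
E
```

```text
(no output)
```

View pics/a.png

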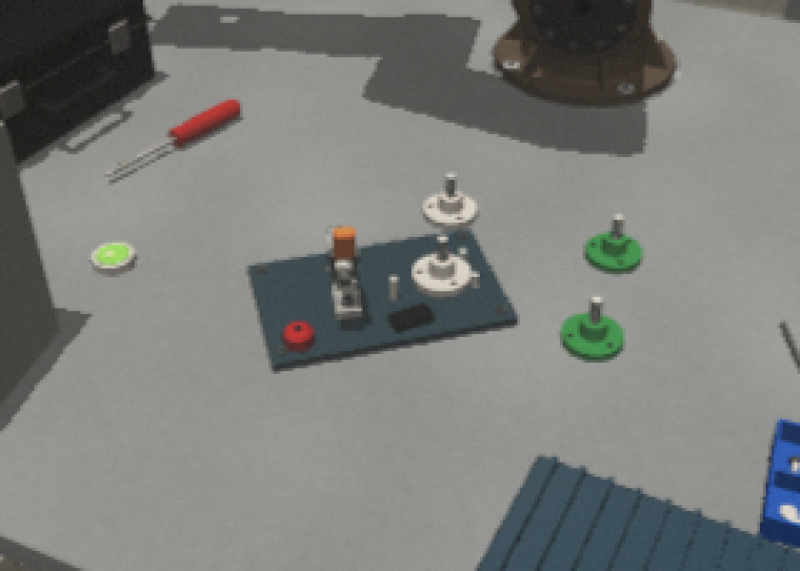

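View pics/b.png

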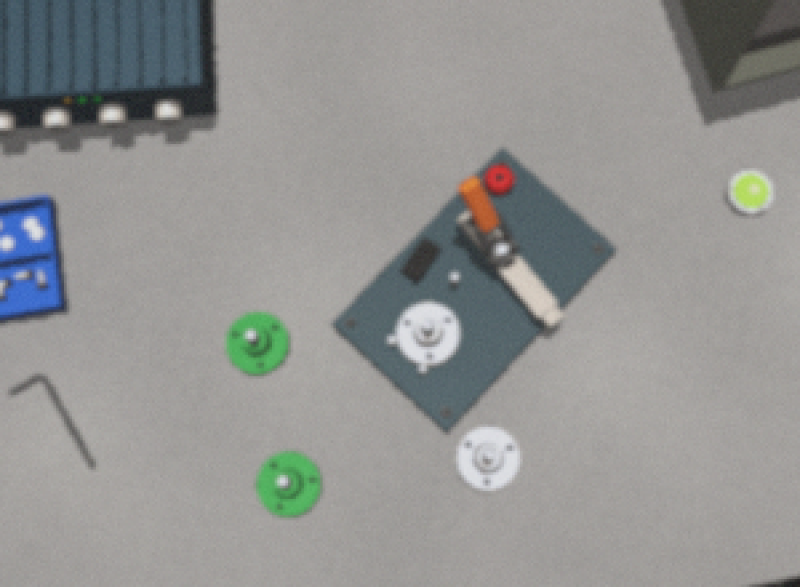

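The scene crop shows the plate, with the orange lever at crop (343,245), the foot on the plate at (442,272) and the spare foot behind it at (450,208). The top crop shows:

| Item | Top crop pixel |
|---|---|
| Plate corners | (503,150), (615,250), (447,432), (335,325) |
| Silver foot between the dowels, on the plate (the one meant) | (428,332) |
| Spare silver foot, off the plate | (487,458) |
| Green look-alikes | (258,343), (289,484) |
| Stud | ~(500,248) |
| Strap nose | (553,318) |
| Stop pin | (455,278) |
| Red cap | (499,180) |

I choose the strap on the blue plate, with the foot between the dowels.

```bash
cat >> h.py <<'E'
def fix():
    import json; return json.load(open("fix.json"))
E
python3 - <<'E'
from h import *
from scipy.optimize import least_squares
import json
tot=[]
p=cam("top"); q=cam("scene")
C=np.array([[503,150],[615,250],[447,432],[335,325]])*.375+[150,100]
S=np.array([[249,268],[475,234],[517,320],[276,367]])*.35+[180,120]
cw=ray(p,C,12); print(cw.round(1)); sw=ray(q,S,12); print(sw.round(1))
# model corners in fixture frame, same order (top: far-left-ish...) matched by nearest
M=np.array([[75,120],[75,-120],[-75,-120],[-75,120]],float)
N=[]
for th,m in (("stud",[0,-35,12]),("foot",[0,65,12])):
    for c in(p,q):
        for r in nets.mark_of(c,th):
            X=w(c,r["point"]); 
            if np.linalg.norm(X[:2]-([599,-70] if th=="stud" else [534,6]))<20 : N.append((m[:2],X[:2])); print(th,X.round(1))
def T(v,m): c,s=np.cos(v[2]),np.sin(v[2]); return np.array(m)@np.array([[c,s],[-s,c]])+v[:2]
def res(v,use):
    r=[]
    W=T(v,M)
    for X in use: d=X[:2]-W; r.append(d[np.argmin((d**2).sum(1))])
    if use is not sw or 1:
        for m,X in N: r.append((X-T(v,m))/2)
    return np.ravel(r)
for use in (cw,sw,np.r_[cw,sw]):
    o=least_squares(res,[575,-41,.7],args=(use,),loss='soft_l1',f_scale=3); print(o.x.round(3),res(o.x,use).round(1))
v=o.x; json.dump(list(v),open("fix.json","w"))
st=T(v,[0,-35]); print("stud",st,"foot",T(v,[0,65]))
for c in(p,q):
    for th in("strap_nose","strap_side","cam_pin","lever_pad"):
        for r in nets.mark_of(c,th)[:2]:
            X=w(c,r["point"]); d=X[:2]-st; print(th,round(r["confidence"],2),X.round(),"r",np.hypot(*d).round(),"swing",((np.arctan2(d[1],d[0])-np.pi/2-v[2]+np.pi)%(2*np.pi)-np.pi).round(3))
E
```

```text
[[ 704.   -89.1   12. ]
 [ 590.6 -181.5   12. ]
 [ 439.2    1.    12. ]
 [ 553.1   92.9   12. ]]
[[ 596.9 -178.5   12. ]
 [ 450.1   11.8   12. ]
 [ 561.9   98.    12. ]
 [ 711.2  -82.1   12. ]]
stud [597.9 -68.8  15.5]
stud [597.8 -70.6  17.8]
foot [537.1   3.2  11.6]
foot [533.9   9.5  12. ]
[572.664 -43.887   0.689] [-2.8 -0.2 -0.4  2.7  0.7 -0.1 -1.2 -3.6  1.5  1.1  1.5  0.1  2.9 -1.5
  1.3  1.6]
[578.848 -38.91    0.679] [ 1.   0.9  5.   4.5  0.1 -3.6 -1.4  3.1 -1.5 -1.3 -1.5 -2.3 -0.5 -4.2
 -2.1 -1.1]
[575.686 -41.7     0.687] [-5.8 -2.1 -3.2  0.6 -2.4 -2.5 -4.5 -5.8  3.1  3.6  8.5  8.3  4.3 -0.7
  1.5  4.9  0.  -0.  -0.  -0.9  1.3 -2.7 -0.3  0.5]
stud [597.87693884 -68.76612335] foot [534.47463116   8.56528929]
strap_nose 0.5 [656. 390.  -1.] r 463.0 swing -0.814
strap_side 0.79 [547. -96.  34.] r 58.0 swing 1.37
cam_pin 0.64 [601. -69.  48.] r 3.0 swing -2.406
lever_pad 0.67 [621. -58. 112.] r 26.0 swing -1.825
strap_side 0.72 [554. -99.  29.] r 54.0 swing 1.49
cam_pin 0.68 [599. -67.  53.] r 2.0 swing -1.09
lever_pad 0.69 [625. -53. 114.] r 32.0 swing -1.73
```

View pics/top1.png

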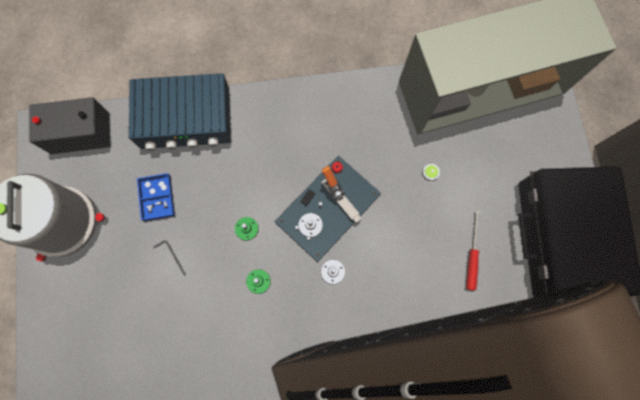

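View pics/scene1.png

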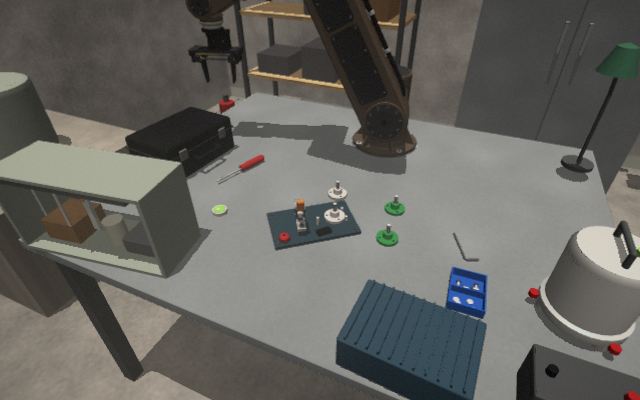

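```bash
cat >> h.py <<'E'
def rows(wps, ang=None):
    """wps: list of (x,y,z,tool-z heading deg), one per row; prints increments"""
    s=readout.state(); P=np.array(s["eef_pos"]); R=Rn.from_euler("xyz",s["tcp_rot"])
    for x in wps:
        h=np.radians(x[3]); zt=[np.cos(h),np.sin(h),0]; yt=[0,0,-1.]; T=Rn.from_matrix(np.c_[np.cross(yt,zt),yt,zt])
        d=R.inv().apply(np.array(x[:3])-P)/10; r=(R.inv()*T).as_rotvec(degrees=True)
        print([d.round(2).tolist(),r.round(1).tolist(),0]); P=np.array(x[:3],float); R=T
def line(a,b,n): return [tuple(np.array(a)+(np.array(b)-a)*k/n) for k in range(1,n+1)]
def here():
    s=readout.state(); z=Rn.from_euler("xyz",s["tcp_rot"]).as_matrix()[:,2]
    print("t",round(float(s["t"]),2),"pos",np.round(s["eef_pos"],1),"head",np.degrees(np.arctan2(z[1],z[0])).round(1),"F",np.round(s["ft_force"],1),"j",np.round(s["joints"],2))
    return tuple(s["eef_pos"])+(float(np.degrees(np.arctan2(z[1],z[0]))),)
E
python3 -c "
from h import *
a=here(); rows(line(a,(570,-126,190,-63.5),12))"
```

```text
t 1.8 pos [ 194.2 -594.1  186.4] head -71.9 F [-0.1  0.  -0.4] j [-1.36  0.49  1.56  0.    1.09 -0.11]
[[-4.19, -0.03, -2.74], [-0.0, -0.7, 0.0], 0]
[[-4.22, -0.03, -2.68], [0.0, -0.7, 0.0], 0]
[[-4.25, -0.03, -2.63], [0.0, -0.7, 0.0], 0]
[[-4.29, -0.03, -2.58], [0.0, -0.7, 0.0], 0]
[[-4.32, -0.03, -2.53], [0.0, -0.7, 0.0], 0]
[[-4.35, -0.03, -2.47], [0.0, -0.7, 0.0], 0]
[[-4.38, -0.03, -2.42], [0.0, -0.7, 0.0], 0]
[[-4.41, -0.03, -2.37], [0.0, -0.7, 0.0], 0]
[[-4.44, -0.03, -2.31], [0.0, -0.7, 0.0], 0]
[[-4.46, -0.03, -2.26], [0.0, -0.7, 0.0], 0]
[[-4.49, -0.03, -2.2], [0.0, -0.7, 0.0], 0]
[[-4.52, -0.03, -2.15], [0.0, -0.7, 0.0], 0]
```

Call:
apply_moves:
  increments:
    - [[-4.2, 0, -2.7], [0, -0.7, 0], 0]
    - [[-4.2, 0, -2.7], [0, -0.7, 0], 0]
    - [[-4.25, 0, -2.6], [0, -0.7, 0], 0]
    - [[-4.3, 0, -2.6], [0, -0.7, 0], 0]
    - [[-4.3, 0, -2.5], [0, -0.7, 0], 0]

```text
t: 2.42
eef_pos: [353.1, -396.7, 185.9]
tcp_rot: [-1.57, 0.0, -2.768]
ft_force: [1.1, -0.7, -0.4]
opening: 0.531
```

Call:
apply_moves:
  increments:
    - [[-4.35, 0, -2.5], [0, -0.7, 0], 0]
    - [[-4.4, 0, -2.4], [0, -0.7, 0], 0]
    - [[-4.4, 0, -2.4], [0, -0.7, 0], 0]
    - [[-4.4, 0, -2.3], [0, -0.7, 0], 0]
    - [[-4.5, 0, -2.3], [0, -0.7, 0], 0]

```text
t: 3.05
eef_pos: [514.9, -194.7, 186.7]
tcp_rot: [-1.567, 0.001, -2.706]
ft_force: [-0.0, -1.2, 0.5]
opening: 0.026
```

```bash
python3 -c "
from h import *
a=here(); rows(line(a,(570,-126,110,-63.5),5))"
```

```text
t 3.05 pos [ 514.9 -194.7  186.7] head -65.0 F [-0.  -1.2  0.5] j [-0.48  0.38  1.74 -0.    1.01  0.65]
[[-1.58, 1.53, -0.79], [-0.2, -0.3, -0.1], 0]
[[-1.58, 1.53, -0.77], [0.0, -0.3, 0.0], 0]
[[-1.59, 1.53, -0.76], [0.0, -0.3, 0.0], 0]
[[-1.59, 1.53, -0.76], [0.0, -0.3, 0.0], 0]
[[-1.59, 1.53, -0.75], [0.0, -0.3, 0.0], 0]
```

Call:
apply_moves:
  increments:
    - [[-1.6, 1.5, -0.8], [0, -0.3, 0], 0]
    - [[-1.6, 1.5, -0.8], [0, -0.3, 0], 0]
    - [[-1.6, 1.5, -0.8], [0, -0.3, 0], 0]
    - [[-1.6, 1.5, -0.75], [0, -0.3, 0], 0]
    - [[-1.6, 1.5, -0.75], [0, -0.3, 0], 0]

```text
t: 3.68
eef_pos: [573.2, -121.9, 107.0]
tcp_rot: [-1.567, 0.001, -2.678]
ft_force: [0.2, -0.5, -0.2]
opening: 0.006
```

```bash
python3 -c "
from h import *
a=here(); rows(line(a,(570,-126,24,-63.5),5))
p=cam('scene'); print(px(p,[a[:3],[553.2,-92.3,33],[598,-70,12]]).round())
cv2.imwrite('pics/c.png',cv2.resize(p['img'][130:260,220:390,::-1],(782,598),interpolation=3))"
```

```text
t 3.67 pos [ 573.2 -121.9  107. ] head -63.4 F [ 0.2 -0.5 -0.2] j [-0.32  0.53  1.74 -0.    0.87  0.79]
[[0.1, 1.66, 0.04], [-0.2, 0.0, -0.0], 0]
[[0.09, 1.66, 0.04], [0.0, 0.0, 0.0], 0]
[[0.09, 1.66, 0.04], [0.0, 0.0, 0.0], 0]
[[0.09, 1.66, 0.04], [0.0, 0.0, 0.0], 0]
[[0.09, 1.66, 0.04], [0.0, 0.0, 0.0], 0]
[[286. 187.]
 [300. 207.]
 [300. 224.]]
```

View pics/c.png

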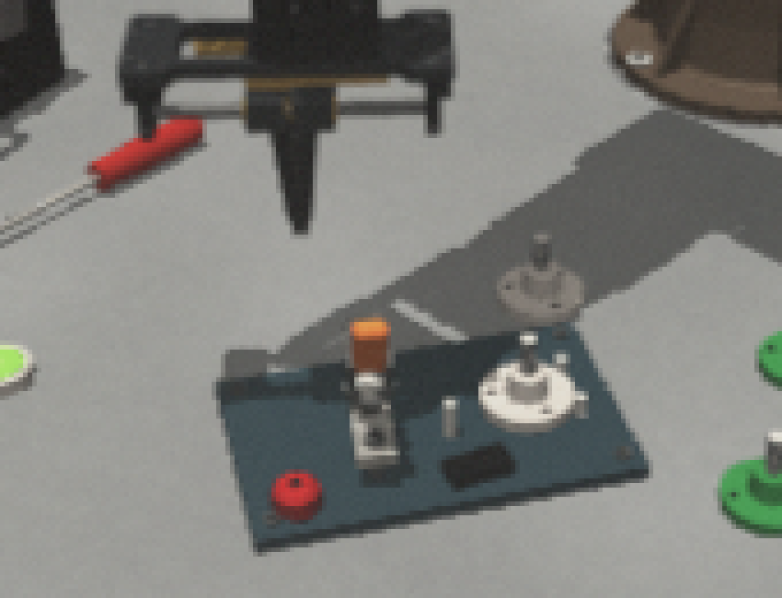

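The crop shows the closed fingers clear above the bench, with the tip at crop (300,233). The lever is raised at (370,345), and the strap swings away towards the robot behind it. I'm descending beside the strap.

Call:
apply_moves:
  increments:
    - [[0.1, 1.7, 0], [0, 0, 0], 0]
    - [[0.1, 1.7, 0], [0, 0, 0], 0]
    - [[0.1, 1.7, 0], [0, 0, 0], 0]
    - [[0.1, 1.6, 0], [0, 0, 0], 0]
    - [[0.1, 1.4, 0], [0, 0, 0], 0]

```text
t: 4.35
eef_pos: [570.1, -122.3, 20.5]
tcp_rot: [-1.568, -0.0, -2.676]
ft_force: [-0.2, -0.3, 0.2]
opening: 0.004
```

```bash
cat >> h.py <<'E'
ST=np.array([598,-70.]); YAW=39.2
def fing(sw,gap,z=24,r=50):
    """finger centre when strap swing=sw deg, gap mm between finger back and strap side"""
    a=np.radians(90+YAW+sw); u=np.array([np.cos(a),np.sin(a)]); n=np.array([-u[1],u[0]])
    q=ST+r*u+(24+gap)*n; return (q[0],q[1],z,YAW+sw-180)
E
python3 -c "
from h import *
a=here(); print(fing(77,10)); rows([a]+[fing(s,0) for s in (77,71,65,59,53,47,41,35)])
p=cam('scene')
cv2.imwrite('pics/d.png',cv2.resize(p['img'][160:260,240:370,::-1],(780,600),interpolation=3))"
```

```text
t 4.35 pos [ 570.1 -122.3   20.5] head -63.3 F [-0.2 -0.3  0.2] j [-0.32  0.64  1.81 -0.    0.68  0.78]
(np.float64(568.148280511203), np.float64(-122.58207720851442), 24, -63.8)
[[0.0, 0.0, 0.0], [-0.2, -0.0, 0.0], 0]
[[0.18, -0.35, -1.06], [0.0, 0.5, 0.0], 0]
[[0.22, -0.0, -0.54], [0.0, 6.0, 0.0], 0]
[[0.22, -0.0, -0.54], [0.0, 6.0, 0.0], 0]
[[0.22, -0.0, -0.54], [0.0, 6.0, 0.0], 0]
[[0.22, -0.0, -0.54], [0.0, 6.0, 0.0], 0]
[[0.22, 0.0, -0.54], [0.0, 6.0, 0.0], 0]
[[0.22, -0.0, -0.54], [0.0, 6.0, 0.0], 0]
[[0.22, 0.0, -0.54], [0.0, 6.0, 0.0], 0]
```

View pics/d.png

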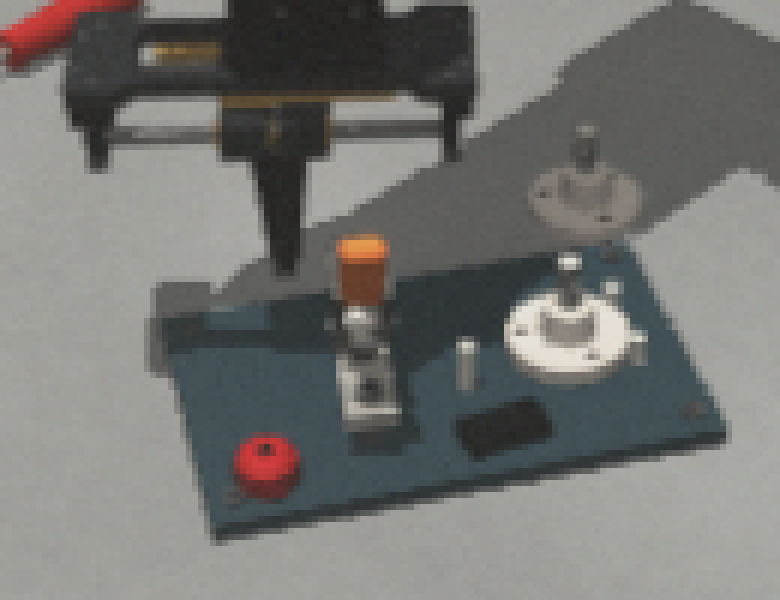

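Call:
apply_moves:
  increments:
    - [[0.1, -0.3, -0.5], [0, 0.3, 0], 0]
    - [[0.1, 0, -0.6], [0, 0.3, 0], 0]
    - [[0.2, 0, -0.5], [0, 5, 0], 0]
    - [[0.2, 0, -0.5], [0, 6, 0], 0]
    - [[0.2, 0, -0.5], [0, 6, 0], 0]

```text
t: 5.03
eef_pos: [551.4, -99.9, 24.1]
tcp_rot: [-1.568, 0.002, -2.993]
ft_force: [0.4, -0.4, 0.6]
opening: 0.005
```

```bash
python3 -c "
from h import *
a=here(); d=np.array(a[:2])-ST;
u=np.array([np.cos(np.radians(a[3]-90)),np.sin(np.radians(a[3]-90))])
print('along',d@u,'side',d@[-u[1],u[0]],'swing if touching',a[3]+180-YAW)
s0=a[3]+180-YAW; rows([fing(s,0) for s in s0-6*np.arange(1,6)])"
```

```text
t 5.03 pos [551.4 -99.9  24.1] head -81.5 F [ 0.4 -0.4  0.6] j [-0.3   0.62  1.87 -0.    0.65  1.13]
along 50.502841952065445 side 22.671596476191766 swing if touching 59.31549742750086
[[0.17, 0.01, -0.4], [-0.2, 6.0, -0.1], 0]
[[0.22, 0.0, -0.54], [0.0, 6.0, 0.0], 0]
[[0.22, -0.0, -0.54], [0.0, 6.0, 0.0], 0]
[[0.22, 0.0, -0.54], [0.0, 6.0, 0.0], 0]
[[0.22, 0.0, -0.54], [0.0, 6.0, 0.0], 0]
```

```bash
python3 -c "
from h import *
p=cam('scene')
cv2.imwrite('pics/e.png',cv2.resize(p['img'][160:260,240:370,::-1],(780,600),interpolation=3))
for c in (p,cam('top')):
  for th in ('strap_side','strap_nose','lever_pad'):
    for r in nets.mark_of(c,th)[:2]:
        X=w(c,r['point']); d=X[:2]-ST; print(th,round(r['confidence'],2),X.round(),np.hypot(*d).round(),(np.degrees(np.arctan2(d[1],d[0]))-90-YAW)%360)"
```

```text
strap_side 0.47 [550. -97.  28.] 55.0 80.64926139579069
lever_pad 0.47 [ 421. -391.   -1.] 366.0 111.88063641379023
lever_pad 0.46 [623. -52. 112.] 31.0 265.8098861922477
lever_pad 0.58 [625. -54. 112.] 31.0 261.5511014875219
```

View pics/e.png

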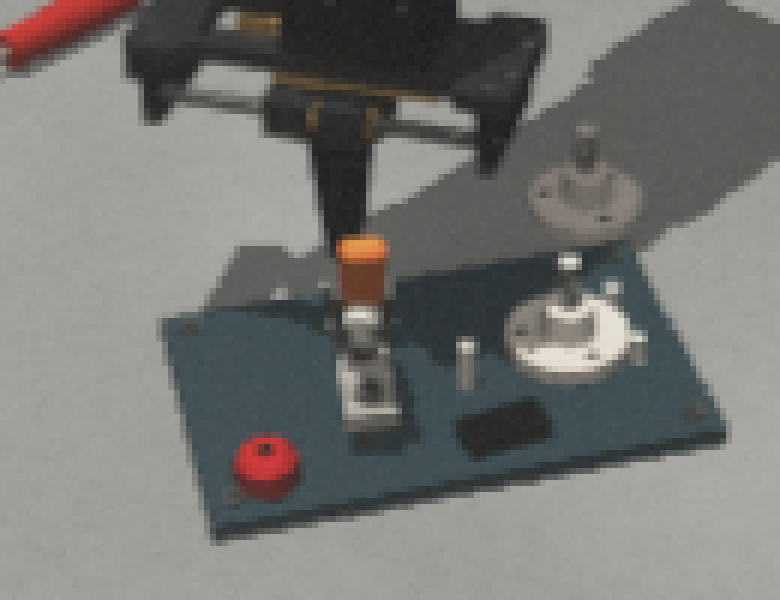

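```bash
python3 -c "
from h import *
p=cam('scene'); a=here()
f=lambda X:((px(p,X)-[240,160])*6).round().tolist()
print('spots',ray(p,np.array([[280,293],[322,283]])/6+[240,160],38).round())
print('tcp',f([a[:3]])); 
u=np.array([np.cos(np.radians(206.2)),np.sin(np.radians(206.2))]);n=np.array([-u[1],u[0]])
for r in (52,83,-52): print(r,f([np.r_[ST+r*u+k*n,38] for k in(-12,12)]))
print('pin',f([[598,-70,50]]))
cv2.imwrite('pics/f.png',cv2.resize(p['img'][190:225,270:320,::-1],(800,560),interpolation=2))
"
```

```text
t 5.47 pos [ 551.5 -100.4   23.4] head -81.2 F [ 0.1 -0.3 -0.1] j [-0.3   0.62  1.87 -0.    0.66  1.12]
spots [[ 582. -120.   38.]
 [ 567. -106.   38.]]
tcp [[348.0, 292.0]]
52 [[386.0, 271.0], [336.0, 272.0]]
83 [[386.0, 232.0], [337.0, 234.0]]
-52 [[386.0, 413.0], [332.0, 415.0]]
pin [[359.0, 320.0]]
```

View pics/f.png

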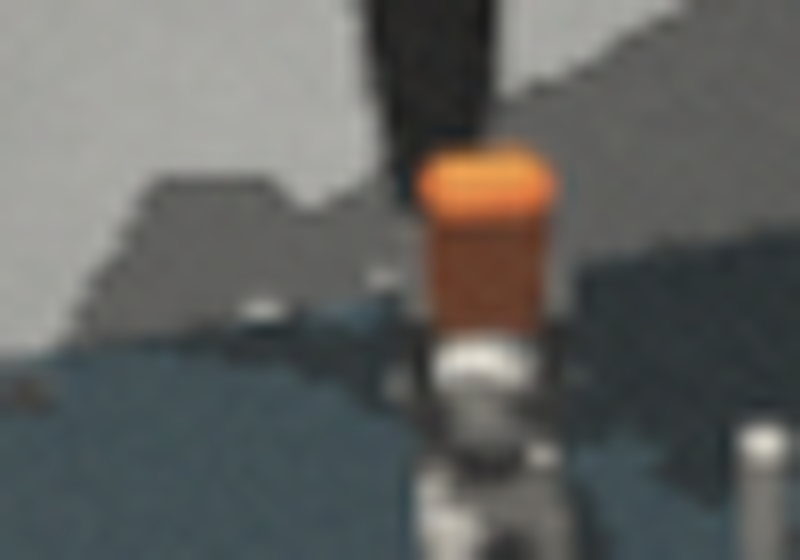

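```bash
python3 -c "
from h import *
p=cam('scene'); a=here()
print('d tip proj',((px(p,[[570.1,-122.3,20.5]])-[240,160])*6).round(), 'observed 285 272')
for z in (30,40,50): print(z,((px(p,[[570.1,-122.3,z],[573.2,-121.9,107-20.5+z]])-[240,160])*6).round().tolist())
t=cam('top')
print('nose/stud from top', ray(t,[[357.4,219.2]],33).round(), ray(t,[[337.5,193]],55).round())
print(px(t,[a[:3]]).round(), px(p,[[570.1,-122.3,20.5]]))
cv2.imwrite('pics/g.png',cv2.resize(t['img'][160:260,290:420,::-1],(780,600),interpolation=3))
"
```

```text
t 5.53 pos [ 551.5 -100.4   23.3] head -81.3 F [-0.9  1.1 -0.1] j [-0.3   0.62  1.87 -0.    0.65  1.12]
d tip proj [[290. 307.]] observed 285 272
30 [[289.0, 291.0], [276.0, 147.0]]
40 [[288.0, 275.0], [275.0, 128.0]]
50 [[287.0, 258.0], [274.0, 110.0]]
nose/stud from top [[ 529. -110.   33.]] [[597. -69.  55.]]
[[352. 212.]] [[288.39923289 211.11754738]]
```

View pics/g.png

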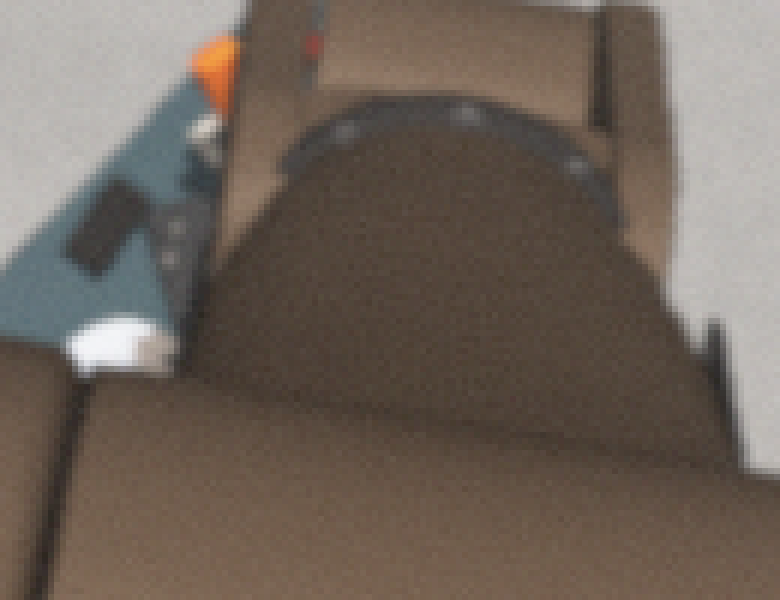

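The arm hides the strap in the top view. In the scene view the closed fingertips appear about 20 mm higher than the TCP reading: observed crop (285,272) against projected (290,307). The fingers therefore passed over the strap without touching it, which fits the zero force. I'm backing off to the open side and checking the true tip height there.

```bash
python3 -c "
from h import *
a=here(); b=fing(77,10,24); rows(line(a,b,3)+[b[:2]+(16,b[3])]*2)"
```

```text
t 5.58 pos [ 551.5 -100.4   23.3] head -81.3 F [-0.1  0.4 -0. ] j [-0.3   0.62  1.87 -0.    0.66  1.12]
[[-0.44, -0.02, 0.82], [-0.1, -5.8, -0.0], 0]
[[-0.35, -0.02, 0.86], [0.0, -5.8, 0.0], 0]
[[-0.26, -0.02, 0.89], [0.0, -5.8, 0.0], 0]
[[0.0, 0.8, 0.0], [0.0, 0.0, 0.0], 0]
[[0.0, 0.0, 0.0], [0.0, 0.0, 0.0], 0]
```

Call:
apply_moves:
  increments:
    - [[-0.4, -0.1, 0.8], [0, -5.8, 0], 0]
    - [[-0.4, 0, 0.9], [0, -5.8, 0], 0]
    - [[-0.3, 0, 0.9], [0, -5.8, 0], 0]
    - [[0, 0.4, 0.1], [0, 0, 0], 0]
    - [[0, 0.4, 0], [0, 0, 0], 0]

```text
t: 6.2
eef_pos: [569.4, -124.2, 15.8]
tcp_rot: [-1.569, -0.0, -2.678]
ft_force: [0.5, -0.3, 0.1]
opening: 0.006
```

```bash
python3 -c "
from h import *
p=cam('scene'); a=here(); print(fing(77,10))
f=lambda X:((px(p,X)-[255,180])*10).round().tolist()
for dz in(0,10,20,30): print(dz,f([np.array(a[:3])+[0,0,dz]]))
cv2.imwrite('pics/i.png',cv2.resize(p['img'][180:235,255:330,::-1],(750,550),interpolation=3))
"
```

```text
t 6.25 pos [ 569.1 -124.1   15.3] head -63.4 F [-1.2 -0.  -1.2] j [-0.33  0.65  1.82 -0.    0.67  0.78]
(np.float64(568.148280511203), np.float64(-122.58207720851442), 24, -63.8)
0 [[331.0, 322.0]]
10 [[329.0, 295.0]]
20 [[327.0, 267.0]]
30 [[325.0, 240.0]]
```

View pics/i.png

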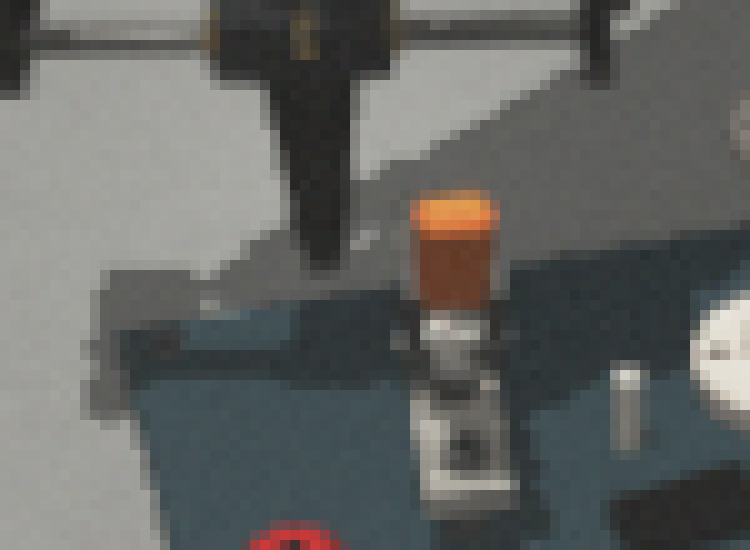

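```bash
python3 -c "
from h import *
p=cam('scene'); t=cam('top'); h=np.radians(-81.3); d=np.array([np.cos(h),np.sin(h),0])
for nm,o in (('A',[0,0,0]),('B',[0,0,20]),('C',[-35,0,0])):
  c=np.array([551.5,-100.4,23.3])+o
  for s in (80,90):
    for z in (60,90): print(nm,s,z,'sceneL',px(p,[c+s*d+[0,0,z]]).round(1)[0],'sceneR',px(p,[c-s*d+[0,0,z]]).round(1)[0],'topR',px(t,[c+s*d+[0,0,z]]).round(1)[0])
im=p['img']; s=readout.state(); print(p['distortion'],t['distortion'],p['vfov'],p['cx'],p['cy'])
# base of robot projected
print(px(p,[[0,0,0],[0,0,100]]).round())
"
```

```text
A 80 60 sceneL [270.6 187.7] sceneR [324.5 196.3] topR [385.5 197.7]
A 80 90 sceneL [269.7 178.9] sceneR [324.5 187.4] topR [387.3 194.8]
A 90 60 sceneL [267.3 187.1] sceneR [328.  196.8] topR [389.4 196.6]
A 90 90 sceneL [266.4 178.4] sceneR [328.1 187.9] topR [391.3 193.7]
B 80 60 sceneL [270.  181.9] sceneR [324.5 190.4] topR [386.7 195.8]
B 80 90 sceneL [269.1 172.9] sceneR [324.5 181.3] topR [388.5 192.8]
B 90 60 sceneL [266.7 181.4] sceneR [328.  190.9] topR [390.7 194.7]
B 90 90 sceneL [265.7 172.4] sceneR [328.1 181.9] topR [392.6 191.6]
C 80 60 sceneL [276.7 181.4] sceneR [329.4 189.6] topR [387.8 211.9]
C 80 90 sceneL [275.9 172.8] sceneR [329.5 180.9] topR [389.7 209.4]
C 90 60 sceneL [273.5 180.9] sceneR [332.9 190.1] topR [391.8 210.8]
C 90 90 sceneL [272.6 172.3] sceneR [333.  181.4] topR [393.8 208.2]
[0.00438881 0.         0.         0.         0.        ] [0.00084722 0.         0.         0.         0.        ] 56.43876026968761 325.95162272907885 197.30089776640006
[[384. 141.]
 [387. 117.]]
```

```bash
python3 -c "
from h import *
p=cam('scene'); h=np.radians(-71.9); d=np.array([np.cos(h),np.sin(h),0]); c=np.array([194.1,-594,186.1])
for z in (0,20): print(z,px(p,[c+53*d+[0,0,z],c-53*d+[0,0,z]]).round(1).tolist())
im=cv2.imread('pics/scene1.png')[20:120,180:280]; cv2.imwrite('pics/j.png',cv2.resize(im,(600,600),interpolation=3))
g=im.mean(2).astype(int)
for r in range(45,75,2): print(r+20, ''.join('#' if v<55 else '.' for v in g[r]))
"
```

```text
0 [[209.1, 88.5], [236.4, 89.6]]
20 [[208.1, 83.3], [235.7, 84.4]]
65 ......................#####........................#####......#####...............##.##.....#.......
67 ......................######.......................#####.......####................#..#..#...#.##...
69 .......................#####.......................#####.......#####..............................#.
71 .......................#####........................####.......#####.....................#..........
73 ........................#####.......................####.......####.................................
75 .........................####.......................####........###.................................
77 .........................####........................###........####................................
79 ..........................####.......................###........#####...............................
81 ..........................###........................##.........#####........................####...
83 .................................................................####.........................###...
85 .................................................................####.........................###...
87 .................................................................#####........................###...
89 ..................................................................####........................####..
91 ..................................................................####........................####..
93 ..................................................................####.........................###..
```

The open fingers in the first picture show the same offset, so it doesn't depend on the opening. The tips sit about 20–25 mm above the reported TCP. I'm descending gently with a force check to confirm.

Call:
apply_moves:
  increments:
    - [[0, 0.1, 0], [0, 0, 0], 0]
    - [[0, 0.1, 0], [0, 0, 0], 0]
    - [[0, 0.1, 0], [0, 0, 0], 0]
    - [[0, 0.1, 0], [0, 0, 0], 0]
    - [[0, 0.1, 0], [0, 0, 0], 0]

```text
t: 7.02
eef_pos: [569.5, -123.9, 11.1]
tcp_rot: [-1.568, -0.0, -2.677]
ft_force: [-0.4, 0.2, 0.7]
opening: 0.005
```

Call:
apply_moves:
  increments:
    - [[0, 0.1, 0], [0, 0, 0], 0]
    - [[0, 0.1, 0], [0, 0, 0], 0]
    - [[0, 0.1, 0], [0, 0, 0], 0]
    - [[0, 0.1, 0], [0, 0, 0], 0]
    - [[0, 0.1, 0], [0, 0, 0], 0]

```text
t: 7.65
eef_pos: [569.5, -123.9, 5.7]
tcp_rot: [-1.568, -0.0, -2.677]
ft_force: [-0.8, -0.8, 0.0]
opening: 0.004
```

Call:
apply_moves:
  increments:
    - [[0, 0.2, 0], [0, 0, 0], 0]
    - [[0, 0.1, 0], [0, 0, 0], 0]
    - [[0.1, 0, -0.5], [0, 0, 0], 0]
    - [[0.1, 0, -0.5], [0, 0, 0], 0]
    - [[0.1, 0, -0.4], [0, 2, 0], 0]

```text
t: 8.28
eef_pos: [559.9, -112.0, 2.4]
tcp_rot: [-1.568, -0.0, -2.713]
ft_force: [0.9, -2.5, 0.1]
opening: 0.007
```

Contact: about 2.7 N along the push direction, as expected. Now I'm sweeping.

```bash
sed -i 's/(24+gap)/(21+gap)/' h.py; python3 -c "
from h import *
a=here(); rows([fing(s,0,2) for s in (74,68,62,56,50,44)])"
```

```text
t 8.28 pos [ 559.9 -112.     2.4] head -65.4 F [ 0.9 -2.5  0.1] j [-0.31  0.66  1.85 -0.    0.63  0.83]
[[-0.16, 0.04, -0.26], [-0.1, 1.4, 0.0], 0]
[[0.19, 0.0, -0.53], [0.0, 6.0, 0.0], 0]
[[0.19, 0.0, -0.53], [0.0, 6.0, 0.0], 0]
[[0.19, -0.0, -0.53], [0.0, 6.0, 0.0], 0]
[[0.19, 0.0, -0.53], [0.0, 6.0, 0.0], 0]
[[0.19, 0.0, -0.53], [0.0, 6.0, 0.0], 0]
```

Call:
apply_moves:
  increments:
    - [[0, 0, -0.4], [0, 3, 0], 0]
    - [[0.2, 0, -0.5], [0, 6, 0], 0]
    - [[0.2, 0, -0.5], [0, 6, 0], 0]
    - [[0.2, 0, -0.5], [0, 6, 0], 0]
    - [[0.2, 0, -0.5], [0, 6, 0], 0]

```text
t: 8.9
eef_pos: [545.8, -90.4, 2.7]
tcp_rot: [-1.566, 0.003, 3.086]
ft_force: [0.7, -2.8, -1.0]
opening: 0.004
```

```bash
cat >> h.py <<'E'
def rel():
    a=here(); d=np.array(a[:2])-ST; b=np.radians(a[3]-90); u=np.array([np.cos(b),np.sin(b)])
    s0=a[3]+180-YAW; print('along',d@u,'side',d@[-u[1],u[0]],'heading-swing',s0); return s0
E
python3 -c "
from h import *
s0=rel(); rows([fing(s,0,2) for s in s0-6*np.arange(1,6)])"
```

```text
t 8.9 pos [545.8 -90.4   2.7] head -93.2 F [ 0.7 -2.8 -1. ] j [-0.28  0.64  1.9  -0.01  0.6   1.35]
along 51.01912634100289 side 23.341617313901043 heading-swing 47.591230091166295
[[0.09, 0.07, -0.77], [-0.2, 6.0, -0.2], 0]
[[0.19, 0.0, -0.53], [0.0, 6.0, 0.0], 0]
[[0.19, 0.0, -0.53], [0.0, 6.0, 0.0], 0]
[[0.19, 0.0, -0.53], [0.0, 6.0, 0.0], 0]
[[0.19, 0.0, -0.53], [0.0, 6.0, 0.0], 0]
```

Call:
apply_moves:
  increments:
    - [[0.1, 0, -0.7], [0, 6, 0], 0]
    - [[0.2, 0, -0.55], [0, 6, 0], 0]
    - [[0.2, 0, -0.55], [0, 6, 0], 0]
    - [[0.2, 0, -0.55], [0, 6, 0], 0]
    - [[0.2, 0, -0.5], [0, 6, 0], 0]

```text
t: 9.52
eef_pos: [543.1, -59.9, 2.8]
tcp_rot: [-1.567, 0.006, 2.545]
ft_force: [-0.3, -3.6, -0.4]
opening: 0.004
```

```bash
python3 -c "
from h import *
s0=rel(); rows([fing(s,0,2) for s in s0-5*np.arange(1,6)])"
```

```text
t 9.53 pos [543.1 -59.9   2.8] head -124.2 F [-0.3 -3.6 -0.4] j [-0.23  0.64  1.92 -0.01  0.58  1.95]
along 51.125256176855814 side 22.479928385051835 heading-swing 16.640513363717545
[[0.05, 0.08, -0.59], [-0.2, 5.0, -0.4], 0]
[[0.16, 0.0, -0.44], [0.0, 5.0, 0.0], 0]
[[0.16, 0.0, -0.44], [0.0, 5.0, 0.0], 0]
[[0.16, 0.0, -0.44], [0.0, 5.0, 0.0], 0]
[[0.16, 0.0, -0.44], [0.0, 5.0, 0.0], 0]
```

Call:
apply_moves:
  increments:
    - [[0.1, 0, -0.5], [0, 5, 0], 0]
    - [[0.15, 0, -0.45], [0, 5, 0], 0]
    - [[0.15, 0, -0.4], [0, 5, 0], 0]
    - [[0, 0, -0.1], [0, 0, 0], 0]
    - [[0, 0, -0.1], [0, 0, 0], 0]

```text
t: 10.15
eef_pos: [548.4, -44.6, 2.8]
tcp_rot: [-1.567, 0.006, 2.278]
ft_force: [-0.8, -1.5, -0.6]
opening: 0.007
```

```bash
python3 -c "
from h import *
s0=rel()"
```

```text
t 10.15 pos [548.4 -44.6   2.8] head -139.5 F [-0.8 -1.5 -0.6] j [-0.2   0.64  1.91 -0.01  0.59  2.25]
along 51.530753203918444 side 21.223973277601182 heading-swing 1.3447222852061458
```

Now I'm pushing in small steps until the force shows that the strap is on the stop pin.

Call:
apply_moves:
  increments:
    - [[0, 0, -0.15], [0, 1, 0], 0]
    - [[0, 0, -0.15], [0, 0, 0], 0]
    - [[0, 0, -0.15], [0, 0, 0], 0]
    - [[0, 0, -0.15], [0, 0, 0], 0]
    - [[0, 0, -0.1], [0, 0, 0], 0]

```text
t: 10.78
eef_pos: [551.1, -40.7, 2.6]
tcp_rot: [-1.562, 0.003, 2.263]
ft_force: [-7.6, -10.1, 3.5]
opening: 0.01
```

```bash
python3 -c "
from h import *
s0=rel()"
```

```text
t 10.78 pos [551.1 -40.7   2.6] head -140.4 F [ -7.6 -10.1   3.5] j [-0.19  0.64  1.89 -0.01  0.61  2.27]
along 52.470976028529336 side 17.422275288639913 heading-swing 0.432846967842309
```

Call:
apply_moves:
  increments:
    - [[0, 0, 0.6], [0, 0, 0], 0]
    - [[0, 0, 1], [0, 0, 0], 0]
    - [[0, -1.5, 1], [0, 0, 0], 0]
    - [[0, -4, 0], [0, 0, 0], 0]
    - [[0, -4, 0], [0, 0, 0], 0]

```text
t: 11.4
eef_pos: [529.4, -58.0, 99.9]
tcp_rot: [-1.562, 0.001, 2.262]
ft_force: [0.5, 0.2, 0.3]
opening: 0.001
```

Call:
apply_moves:
  increments:
    - [[0, -4, 0], [0, 0, 0], 0]
    - [[0, -3, 0], [0, 0, 0], 0]
    - [[0, 0, 0], [0, 0, 0], 0]
    - [[0, 0, 0], [0, 0, 0], 0]
    - [[0, 0, 0], [0, 0, 0], 0]

```text
t: 12.02
eef_pos: [528.8, -58.6, 177.5]
tcp_rot: [-1.567, 0.007, 2.261]
ft_force: [-0.2, -1.2, 0.9]
opening: 0.003
```

```bash
python3 -c "
from h import *
here()
p=cam('scene'); t=cam('top')
for c in (p,t):
  for th in ('stud','strap_side','strap_nose','cam_pin','lever_pad','foot'):
    for r in nets.mark_of(c,th)[:2]:
        X=w(c,r['point']); d=X[:2]-ST
        if np.hypot(*d)<130: print(th,round(r['confidence'],2),X.round(),np.hypot(*d).round(),((np.degrees(np.arctan2(d[1],d[0]))-90-YAW)%360).round())
cv2.imwrite('pics/k.png',cv2.resize(p['img'][165:255,250:370,::-1],(800,600),interpolation=3))"
```

```text
t 12.03 pos [528.8 -58.6 177.5] head -140.4 F [-0.2 -1.2  0.9] j [-0.23  0.37  1.8  -0.01  0.97  2.23]
stud 0.91 [597. -70.  13.] 1.0 83.0
stud 0.45 [576. -43.  -2.] 34.0 360.0
strap_side 0.8 [562. -32.  28.] 52.0 4.0
strap_nose 0.81 [541. -10.  35.] 83.0 4.0
cam_pin 0.51 [598. -68.  51.] 2.0 309.0
lever_pad 0.64 [616. -96. 113.] 32.0 175.0
foot 0.75 [532.   7.  15.] 102.0 1.0
```

View pics/k.png

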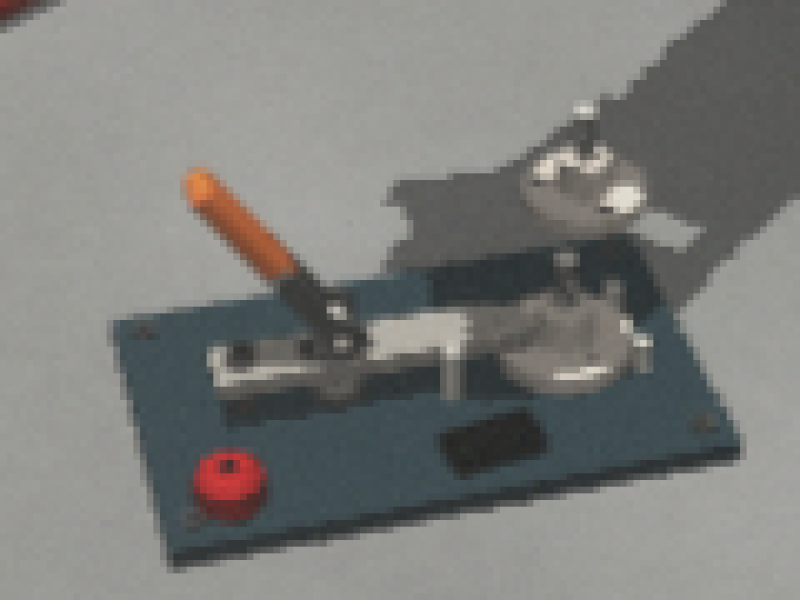

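The picture shows the strap lying along the plate against the stop pin at crop (452,350), with its nose over the foot's flange at ~(530,330). The foot stands between its dowels, the lever is up with its tip at (200,185), and the red cap is at (230,485), clear. Next is the lever.

```bash
cat >> h.py <<'E'
def lev(a,L=75,h=6,dz=20,b0=0):
    r=np.radians(a); b=L*np.cos(r)-h*np.sin(r)-10+b0; z=49.5+L*np.sin(r)+h*np.cos(r)-dz
    v=np.radians(YAW-90); q=ST+b*np.array([np.cos(v),np.sin(v)]); return (q[0],q[1],z,YAW-180)
E
python3 -c "
from h import *
rel(); a=here(); m=lev(65,b0=-25); m=m[:2]+(175,m[3]); n=lev(65,b0=-18)
rows(line(a,m,2)+line(m,n,3)+[lev(x) for x in (65,60,55,50,45,40,35,30,25,20,15,10,5,2)])"
```

```text
t 12.72 pos [529.3 -58.6 178.1] head -140.4 F [-0.3  0.3 -0.1] j [-0.23  0.37  1.8  -0.01  0.97  2.23]
along 52.55932687550239 side 45.74279566347476 heading-swing 0.3577700575307148
t 12.72 pos [529.3 -58.6 178.1] head -140.4 F [-0.3  0.3 -0.1] j [-0.23  0.37  1.8  -0.01  0.97  2.23]
[[-2.19, 0.17, -2.29], [-0.2, 0.2, -0.4], 0]
[[-2.18, 0.16, -2.3], [0.0, 0.2, 0.0], 0]
[[-0.23, 2.5, 0.0], [0.0, 0.0, 0.0], 0]
[[-0.23, 2.5, 0.0], [0.0, 0.0, 0.0], 0]
[[-0.23, 2.5, 0.0], [0.0, 0.0, 0.0], 0]
[[-1.8, 0.0, -0.0], [0.0, 0.0, 0.0], 0]
[[-0.6, 0.26, 0.0], [0.0, 0.0, 0.0], 0]
[[-0.58, 0.31, 0.0], [0.0, 0.0, 0.0], 0]
[[-0.55, 0.36, -0.0], [0.0, 0.0, 0.0], 0]
[[-0.52, 0.4, 0.0], [0.0, 0.0, 0.0], 0]
[[-0.48, 0.45, -0.0], [0.0, 0.0, 0.0], 0]
[[-0.44, 0.49, -0.0], [0.0, 0.0, 0.0], 0]
[[-0.4, 0.52, 0.0], [0.0, 0.0, 0.0], 0]
[[-0.35, 0.56, 0.0], [0.0, 0.0, 0.0], 0]
[[-0.3, 0.58, -0.0], [0.0, 0.0, 0.0], 0]
[[-0.25, 0.61, 0.0], [0.0, 0.0, 0.0], 0]
[[-0.19, 0.63, -0.0], [0.0, 0.0, 0.0], 0]
[[-0.14, 0.64, 0.0], [0.0, 0.0, 0.0], 0]
[[-0.06, 0.39, -0.0], [0.0, 0.0, 0.0], 0]
```

Call:
apply_moves:
  increments:
    - [[-2.2, 0.1, -2.3], [0, 0.2, 0], 0]
    - [[-2.2, 0.1, -2.3], [0, 0.2, 0], 0]
    - [[-0.2, 2.3, 0], [0, 0, 0], 0]
    - [[-0.2, 2.3, 0], [0, 0, 0], 0]
    - [[-0.1, 2.0, 0], [0, 0, 0], 0]

```text
t: 13.35
eef_pos: [599.2, -68.1, 110.2]
tcp_rot: [-1.57, 0.011, 2.254]
ft_force: [0.2, -0.8, 0.2]
opening: 0.005
```

```bash
python3 -c "
from h import *
rel(); rows([lev(65,b0=-4)])"
```

```text
t 13.35 pos [599.2 -68.1 110.2] head -140.8 F [ 0.2 -0.8  0.2] j [-0.22  0.54  1.7  -0.01  0.89  2.24]
along 0.6517964850688632 side -2.13851710964192 heading-swing -0.0473324331102134
[[-1.28, 1.03, 0.21], [-0.0, -0.0, -0.6], 0]
```

Call:
apply_moves:
  increments:
    - [[-0.5, 1, 0.2], [0, 0, -0.5], 0]
    - [[-0.5, 0, 0], [0, 0, 0], 0]
    - [[-0.4, 0, 0], [0, 0, 0], 0]
    - [[-0.3, 0, 0], [0, 0, 0], 0]
    - [[-0.3, 0, 0], [0, 0, 0], 0]

```text
t: 13.98
eef_pos: [611.5, -86.4, 100.8]
tcp_rot: [-1.57, 0.002, 2.254]
ft_force: [-0.3, 0.1, 0.0]
opening: 0.007
```

```bash
python3 -c "
from h import *
rel()"
```

```text
t 13.97 pos [611.5 -86.4 100.8] head -140.9 F [-0.3  0.1  0. ] j [-0.25  0.57  1.67 -0.    0.9   2.21]
along -21.252193950442493 side -0.15691904288635627 heading-swing -0.05484076927895387
```

Call:
apply_moves:
  increments:
    - [[-0.5, 0.1, 0], [0, 0, 0], 0]
    - [[-0.5, 0.2, 0], [0, 0, 0], 0]
    - [[-0.55, 0.3, 0], [0, 0, 0], 0]
    - [[-0.5, 0.4, 0], [0, 0, 0], 0]
    - [[-0.5, 0.4, 0], [0, 0, 0], 0]

```text
t: 14.6
eef_pos: [628.3, -106.6, 86.6]
tcp_rot: [-1.571, 0.001, 2.254]
ft_force: [-1.5, 2.4, 1.9]
opening: 0.002
```

```bash
python3 -c "
from h import *
rel(); rows([lev(x) for x in (40,35,30,25,20,15,10,5,2)])"
```

```text
t 14.6 pos [ 628.3 -106.6   86.6] head -140.8 F [-1.5  2.4  1.9] j [-0.27  0.61  1.63 -0.    0.9   2.19]
along -47.538789822994545 side -0.36483642821221635 heading-swing -0.035126372875325274
[[0.39, 0.43, 0.03], [-0.0, -0.0, -0.0], 0]
[[-0.44, 0.49, -0.0], [0.0, 0.0, 0.0], 0]
[[-0.4, 0.52, 0.0], [0.0, 0.0, 0.0], 0]
[[-0.35, 0.56, 0.0], [0.0, 0.0, 0.0], 0]
[[-0.3, 0.58, -0.0], [0.0, 0.0, 0.0], 0]
[[-0.25, 0.61, 0.0], [0.0, 0.0, 0.0], 0]
[[-0.19, 0.63, -0.0], [0.0, 0.0, 0.0], 0]
[[-0.14, 0.64, 0.0], [0.0, 0.0, 0.0], 0]
[[-0.06, 0.39, -0.0], [0.0, 0.0, 0.0], 0]
```

Call:
apply_moves:
  increments:
    - [[-0.2, 0.5, 0], [0, 0, 0], 0]
    - [[-0.3, 0.5, 0], [0, 0, 0], 0]
    - [[-0.3, 0.5, 0], [0, 0, 0], 0]
    - [[-0.3, 0.6, 0], [0, 0, 0], 0]
    - [[-0.2, 0.6, 0], [0, 0, 0], 0]

```text
t: 15.22
eef_pos: [640.0, -120.0, 59.8]
tcp_rot: [-1.574, 0.009, 2.254]
ft_force: [1.1, -2.0, 4.3]
opening: 0.009
```

```bash
python3 -c "
from h import *
rel()"
```

```text
t 15.22 pos [ 640.  -120.    59.8] head -140.8 F [ 1.1 -2.   4.3] j [-0.29  0.66  1.62 -0.    0.86  2.17]
along -65.27228347078106 side -0.9495267012441923 heading-swing -0.04282101124105964
```

Call:
apply_moves:
  increments:
    - [[0, 0.5, 0], [0, 0, 0], 0]
    - [[0, 0.5, 0], [0, 0, 0], 0]
    - [[0, 0.5, 0], [0, 0, 0], 0]
    - [[0, 0.4, 0], [0, 0, 0], 0]
    - [[0, 0.2, 0], [0, 0, 0], 0]

```text
t: 15.85
eef_pos: [643.1, -122.7, 38.6]
tcp_rot: [-1.577, 0.016, 2.254]
ft_force: [-0.4, -1.4, 5.8]
opening: 0.006
```

```bash
python3 -c "
from h import *
rel()"
```

```text
t 15.85 pos [ 643.1 -122.7   38.6] head -140.8 F [-0.4 -1.4  5.8] j [-0.29  0.69  1.63 -0.01  0.81  2.17]
along -69.32665208831257 side -1.7568930079532572 heading-swing -0.0485274055123881
```

Call:
apply_moves:
  increments:
    - [[0, 0.2, 0], [0, 0, 0], 0]
    - [[0, 0.2, 0], [0, 0, 0], 0]
    - [[0, 0.2, 0], [0, 0, 0], 0]
    - [[0, 0.15, 0], [0, 0, 0], 0]
    - [[0, 0.1, 0], [0, 0, 0], 0]

```text
t: 16.48
eef_pos: [644.2, -124.0, 29.8]
tcp_rot: [-1.578, 0.02, 2.254]
ft_force: [0.1, -0.8, 4.1]
opening: 0.007
```

Call:
apply_moves:
  increments:
    - [[0, 0.15, 0], [0, 0, 0], 0]
    - [[0, 0.15, 0], [0, 0, 0], 0]
    - [[0, 0.15, 0], [0, 0, 0], 0]
    - [[0, 0.15, 0], [0, 0, 0], 0]
    - [[0, 0.1, 0], [0, 0, 0], 0]

```text
t: 17.1
eef_pos: [644.6, -124.1, 28.6]
tcp_rot: [-1.579, 0.022, 2.255]
ft_force: [-4.5, 0.4, 13.8]
opening: 0.003
```

Call:
apply_moves:
  increments:
    - [[0, 0.25, 0], [0, 0, 0], 0]
    - [[0, 0.3, 0], [0, 0, 0], 0]
    - [[0, 0.35, 0], [0, 0, 0], 0]
    - [[0, 0.35, 0], [0, 0, 0], 0]
    - [[0, 0.3, 0], [0, 0, 0], 0]

```text
t: 17.73
eef_pos: [645.8, -124.0, 27.6]
tcp_rot: [-1.583, 0.029, 2.256]
ft_force: [-13.0, 1.4, 33.5]
opening: 0.005
```

Call:
apply_moves:
  increments:
    - [[0, -1, 0], [0, 0, 0], 0]
    - [[0, -3, 0], [0, 0, 0], 0]
    - [[0, -4, 0], [0, 0, 0], 0]
    - [[0, -4, 0], [0, 0, 0], 0]
    - [[0, -3, 0], [0, 0, 0], 0]

```text
t: 18.35
eef_pos: [639.3, -120.6, 177.8]
tcp_rot: [-1.579, 0.022, 2.256]
ft_force: [0.2, 0.1, -0.4]
opening: 0.006
```

```bash
python3 -c "
from h import *
here()
p=cam('scene')
for c in (p,cam('top')):
  for th in ('strap_side','strap_nose','cam_pin','lever_pad','foot','red_cap','magnet'):
    for r in nets.mark_of(c,th)[:2]:
        X=w(c,r['point']); d=X[:2]-ST
        if np.hypot(*d)<130: print(th,round(r['confidence'],2),X.round(),np.hypot(*d).round(),((np.degrees(np.arctan2(d[1],d[0]))-90-YAW)%360).round())
cv2.imwrite('pics/l.png',cv2.resize(p['img'][165:255,250:370,::-1],(800,600),interpolation=3))"
```

```text
t 18.35 pos [ 639.3 -120.6  177.8] head -140.7 F [ 0.2  0.1 -0.4] j [-0.29  0.53  1.52 -0.01  1.07  2.17]
strap_side 0.81 [563. -33.  25.] 51.0 4.0
strap_nose 0.79 [541. -11.  30.] 82.0 5.0
strap_nose 0.22 [673. -78.  13.] 76.0 225.0
cam_pin 0.65 [599. -67.  51.] 3.0 310.0
lever_pad 0.72 [608.   6.  12.] 77.0 314.0
lever_pad 0.7 [ 641. -126.   61.] 71.0 178.0
foot 0.83 [534.   7.  13.] 100.0 1.0
red_cap 0.58 [675. -77.  17.] 77.0 225.0
magnet 0.62 [605.   2.  14.] 72.0 316.0
magnet 0.22 [561. -30.  23.] 54.0 4.0
strap_side 0.7 [535.   5.  15.] 97.0 1.0
foot 0.6 [538.   5.  13.] 96.0 360.0
red_cap 0.58 [578. -42.  -0.] 34.0 357.0
magnet 0.43 [605.   6.  12.] 76.0 315.0
```

View pics/l.png

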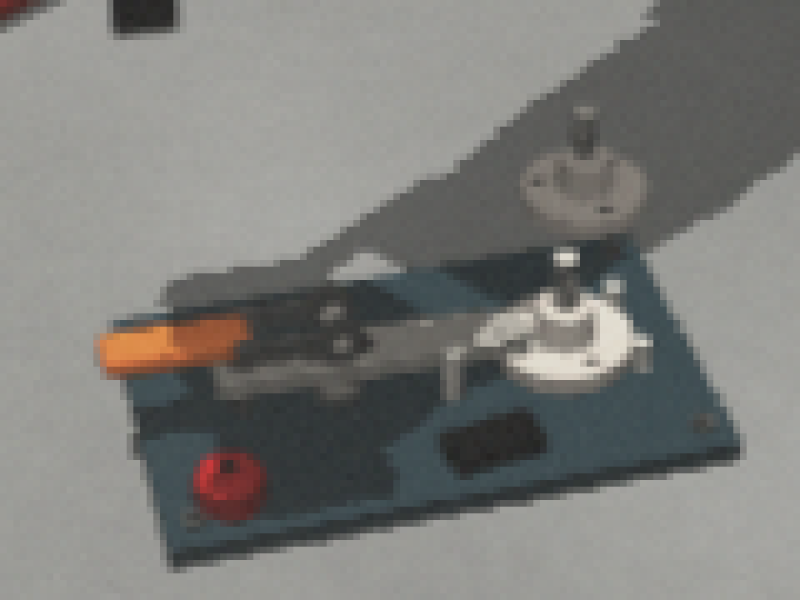

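The picture shows the lever down, level along the tail, with the orange grip at crop (100–250, 345). The nose is on the flange at (510,330) and against the stop pin at (455,370). The foot, spare foot, red cap and magnet haven't moved, and the robot is clear.

```bash
python3 -c "
from h import *
env.job_done(); here()"
```

```text
the job is handed in; nothing more can be done
the job is handed in; nothing more can be done
```

The foot is clamped and the job is handed in, after about 18 s of the 48 s allowed. No verdict was reported.

**What I did:**
- I pushed the strap with the outside of the closed fingers until it met its stop pin, where the force rose from about 3 N to 13 N.
- I then pressed the cam lever down along its arc with the fingertips until it stopped moving. The last press was about 36 N in all, 33.5 N of it vertical.
- I withdrew upwards, and the force went back to zero.

**Last checks:**
- **Lever:** it lies level along the strap's tail. The network put the grip pad at 61 mm high, against about 58 mm expected.
- **Strap:** the picture shows it against the pin with its nose on the flange.
- **Other things:** the foot, red cap and magnet measure within about 4 mm of where they started. The spare foot looks unmoved in the picture.

**What disagreed:**
- **Fingertip height:** the fingertips sat about 20–25 mm higher than the reported TCP, seen in the scene camera. My first sweep passed over the strap without touching it. I corrected for this and found contact with a force check.
- **Strap angle:** the networks read the strap at 4–5° short of square. I trusted the force against the stop and the picture instead.
- **Top camera:** the arm hid part of the strap in this view, so it couldn't confirm the result. In the last check its one "strap" reading fell on the foot.

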